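# Park the cedar ball at the top of its gutter

## Task

With a fingertip, push the sliding clear tray straight away from you, all the way back until it stops, so that it uncovers the sloped gutter. Then gently nudge the cedar ball up the gutter and over the lip, so that it sits in the hollow against the brass stop at the top and stays there without rolling back. Only push: do not lift the ball, and leave the bangle, the bowl, the watch and the perfume bottle where they are.

Things in the scene. Friction and masses are not known exactly. Their poses are not given: they have to be found in the camera images.
- organiser: Clear acrylic organiser, fixed, 250 (x) by 410 mm (y). Origin: on the drawer floor (z = 0). x points away from the robot (turned up to 15 degrees), y to the robot's left, the gutter's upper end. The gutter runs along y at x = -60 mm. End walls at y = +-202 mm, 72 mm high, carry the tray; front wall (x = -118 mm) 30 mm high; divider (x = -20 mm) 34 mm high, three bays behind it.
- gutter: Fixed gutter, white floor, rising 5.5 degrees (0.096 rad) to the organiser's +y. Origin: centre line of the floor at the lip where slope ends and hollow begins, 25 mm above the drawer floor. y: up along the slope, z: square to it, x: across. Inner width 36 mm; side walls 10 mm high over the floor, 4 mm thick: a fingertip 12 to 20 mm over the floor passes above them and pushes the ball.
- ball: Loose waxed cedar-wood ball, 40 mm across, about 25 g. Origin: its centre, 20 mm over the gutter floor. At the start it rests in the gutter against the low stop, at gutter y of about -168 mm, under the tray. It rolls and slips easily in the polished gutter and rolls back down if let go on the slope; once its centre is past the lip it drops into the hollow by itself.
- seat (a point): Centre of the ball when seated in the blue hollow against the brass stop plate: gutter y = 18 mm, z = 12 mm (8 mm lower than on the slope). The hollow's floor is 5 mm below the lip and falls gently to the plate, whose face is at gutter y = 38 mm and whose top is 24 mm above the lip. The side walls drop to 1 mm above the lip beside the hollow.
- low_stop (a point): Low end of the gutter floor: floor centre line at the inner face of the low brass stop, gutter y = -185 mm. This stop is 9 mm high over the floor and 4 mm thick. Behind it about 80 mm of free room for the fingers, down to 4 mm above the drawer floor, before the organiser's end wall.
- tray (a joint): Position of the sliding clear tray along the organiser's x, in m: 0 = nearest the robot, covering the gutter; 0.100 = fully back against its end of travel, gutter uncovered. Starts between 0 and 0.025. Stays where it is left; about 1.2 N of friction.
- tray_front (a point): Middle of the outer face of the tray's near wall, a white-faced strip 408 mm long and 20 mm high; this point is 82 mm above the drawer floor (the tray's underside is at 72 mm, its rim at 92 mm). The tray is 90 mm deep. The point moves with the tray; with the tray fully back it is 54 mm behind the gutter's centre line. A wooden comb is fixed in the tray.
- bangle: Loose gold-tone bangle, ring 68 mm across and 8 mm high, lying in a bay behind the gutter. Origin: centre of its underside. Not to be moved.
- bowl: Loose black ceramic trinket bowl, 84 mm across, 30 mm high, in a bay behind the gutter. Origin: centre of its underside. Not to be moved.
- watch: Loose stainless steel watch, its closed bracelet lying on its side (about 66 mm across, 34 mm high), in a bay behind the gutter. Origin: centre of its underside. Not to be moved.
- perfume: Loose closed perfume bottle, amber glass 36 by 26 mm with a brass cap, 58 mm tall, standing past the upper end of the gutter. Origin: centre of its underside. Not to be moved.

How it is judged:
By the outcome, as a careful person would: the job done as asked, in the order asked, and still so for the second after the job is handed in, with the robot touching nothing.
It also fails if it takes over 46 s, if anything falls off the work surface, if the arm or the gripper's body presses on something with over 40 N, if the wrist force passes 120 N, or if a joint passes its speed limit or range.

## Robot

A 6-joint arm with a two-finger parallel gripper is mounted at the origin on the work surface. World frame = base frame: x ahead of the robot, y to its left, z up, the work surface at z = 0. Lengths are in mm, angles in degrees, forces in N, time in s.
With the tool pointing down it reaches from about 275 to 850 mm from the base axis. Payload 5.2 kg.
Tool frame: the origin (TCP) lies at the very end of the fingers, on their centre line; the grasp point (between the pads) lies 19 mm behind it (robot.grip_depth is the z of the grasp point in the tool frame, in mm); z points along the fingers, y is the line along which they close (so a half turn about z gives the same grasp; the last joint's range is limited). The gripper opens to 85 mm and grips with 20 to 120 N. Pads are 22 mm wide; open, the fingers measure 114 mm over their backs; the gripper's body (76 mm by 85 mm) begins 54 mm behind the grasp point. The pads swing forward as they close: fully open they stand 13 mm farther back than shut.
Start: joints at [-75.103, 14.817, 87.949, -0, 77.235, -11.62], TCP at [245.571, -492.138, 231.31] pointing down, gripper open.
Joint ranges: [-179.93, 179.93], [-52.35, 119.4], [10.71, 147.94], [-69.91, 249.91], [12.55, 155.21], [-178.61, 178.61]. Speed limits (degrees/s): [147.25, 147.25, 180, 180, 180, 180].

## Interface

Orientations are given as [roll, pitch, yaw] about the fixed x, y, z axes, in that order (R = Rz(yaw) Ry(pitch) Rx(roll)).
In Python, from rig import state, imaging, ticket, robot gives the robot as it stands. The module is installed in compiled form; this text tells all that it offers.
- The arm moves only by the tool jog_arm, never from a script. Its argument "motion" is one flat list of numbers, 5 for each row, row after row: the opening, from -1 (shut) to 1 (fully open), then the shift along the tool's x, y, z in m, then the turn about the tool's z in degrees. A call has 1 to 20 rows; each row is the pose to reach, as a shift and turn from the pose commanded when the call began, along the tool's axes at that moment; what a row does not reach only later rows make up. A row lasts 1/8 s, in which the tool goes at most 62.5 mm and 10.7 degrees, less where a joint would pass 70% of its speed; a pose out of reach is approached as far as the arm can. A call with a gripper value outside its range is refused whole. The fingers move at their own pace and stop on an object; "force" is the grip in N (left out, the last holds). Time passes only in rows, so rows that repeat a pose let the fingers close. It gives the time, the measured TCP pose, the force, the opening and the grip force at its end, in the units of the state.
- state(): the state, without advancing time (a new reading comes with each control period).
- imaging.snapshot(name): name is "scene" or "side" or "wrist"; returns a dict with "image" (420x560x3 uint8, blue, green, red), "fovy" (degrees; the focal length in pixels is half the picture's height over the tangent of half this angle, whatever the lens; pixels are square), "cx", "cy" (the principal point, pixels), "R" (3x3) and "t" (3): a world point X has camera coordinates R X + t. Camera axes: x right, y down, z forward; pixel columns grow to the right and rows downward; lengths in mm; the calibration is good to about 2 mm. A picture is of the moment at which its call begins. There is no depth.
- ticket.hand_in(): hands the job in; it is judged then, once.
Trained networks look in the newest picture that a camera, given by its name, has taken for a name from the list of things; names that differ only in an ending like _2 or _b are one class to them, and where a whole thing is asked for, a point or a joint stands for the part that bears it (a point fixed in the world has none). Each returns a list of dicts, best first, with "confidence" (0 to 1); they miss things now and then, are a little off and sometimes report something else, mostly with a low value. They report only what shows in the picture. A call takes as long as a camera call.
- imaging.boxes_of(camera, query): "centre" ([column, row] in pixels, amid what is visible of it).
The state is a dict: "time_s": time; "joint_positions": joint angles; "qd": joint speeds; "joint_torque": joint torques, N m; "position": TCP position; "tool_rot": TCP orientation; "contact_force": force on the tool from outside, world axes, zero at the start; "moment": the same for the moment, N m; "grip_width": finger opening in mm; "gripper_force": force on a finger pad.
Only numpy, scipy, OpenCV 4.12 (cv2) and the standard library are available. Lean on these libraries where they do the work, as an engineer would, in place of code of your own. Each camera call takes 0.05 s, during which the arm holds its last target. There are 200 camera calls.

## Working session

There is one attempt and no reset: what is moved stays moved. The work goes in short steps, Python scripts to look and compute and a tool call to move; the robot and the scene stay as the last step left them, time stands still between calls to the robot, and variables do not carry over. Pictures are saved under pics/ and viewed, at most 10 in all, crops included, and the job is handed in when it is done.

Besides the shell and the picture viewer there is one more tool, called after "Emit:" as name(argument=value, ...) on one line, values as JSON. jog_arm: Moves the arm, as the interface text tells. Its arguments: {"type":"object","properties":{"motion":{"type":"array","items":{"type":"number"}},"force":{"type":"number"}},"required":["motion"]}

```bash
mkdir -p pics; cat > h.py <<'E'
import numpy as np,cv2
from rig import state, imaging, ticket, robot
def K(s):
    f=210/np.tan(np.radians(s["fovy"])/2); return f
def proj(s,X):
    c=np.array(s["R"])@np.array(X,float)+np.array(s["t"]).ravel(); f=K(s); return [s["cx"]+f*c[0]/c[2],s["cy"]+f*c[1]/c[2]]
def onz(s,p,z):
    R=np.array(s["R"]);t=np.array(s["t"]).ravel();f=K(s)
    d=R.T@np.array([(p[0]-s["cx"])/f,(p[1]-s["cy"])/f,1]); C=-R.T@t
    return C+d*(z-C[2])/d[2]
E
python3 - <<'E'
from h import *
st=state();print(st["time_s"],st["position"],st["tool_rot"])
for c in ["scene","side"]:
    s=imaging.snapshot(c);cv2.imwrite(f"pics/{c}0.png",s["image"])
    print(c,"cam at",-np.array(s["R"]).T@np.array(s["t"]).ravel(),s["fovy"])
    for q,z in [("organiser",30),("ball",45),("tray_front",82),("tray",80),("gutter",20),("perfume",30),("bowl",15),("watch",17),("bangle",4)]:
        for b in imaging.boxes_of(c,q)[:2]:
            print(q,np.round(b["centre"]),round(b["confidence"],2),np.round(onz(s,b["centre"],z)))
E
```

```text
0.0 [ 245.43503426 -491.58734685  230.43806652] [-1.79892589e+02 -2.20306526e-02  2.65159778e+01]
scene cam at [1214.52973449  -97.35817579  504.50122027] 44.51951812871736
organiser [252. 233.] 0.6 [594. -32.  30.]
organiser [266. 212.] 0.16 [543.  -4.  30.]
ball [193. 218.] 0.63 [ 563. -119.   45.]
tray_front [249. 183.] 0.91 [535. -28.  82.]
tray [250. 188.] 0.73 [545. -28.  80.]
tray [266. 213.] 0.27 [615. -13.  80.]
gutter [266. 208.] 0.76 [518.  -0.  20.]
perfume [351. 203.] 0.68 [538. 139.  30.]
bowl [358. 239.] 0.62 [616. 131.  15.]
bowl [174. 277.] 0.31 [ 660. -150.   15.]
watch [265. 258.] 0.6 [640. -19.  17.]
bangle [174. 278.] 0.88 [ 650. -151.    4.]
side cam at [379.20767445 479.42122023 588.62813974] 49.5739215511075
organiser [294. 223.] 0.66 [575.  18.  30.]
organiser [290. 157.] 0.52 [ 650. -131.   30.]
tray_front [312. 215.] 0.66 [538.  34.  82.]
tray [311. 217.] 0.67 [538.  37.  80.]
bowl [228. 254.] 0.88 [645. 112.  15.]
watch [267. 198.] 0.61 [646. -27.  17.]
bangle [294. 155.] 0.69 [ 660. -170.    4.]
```

View pics/scene0.png

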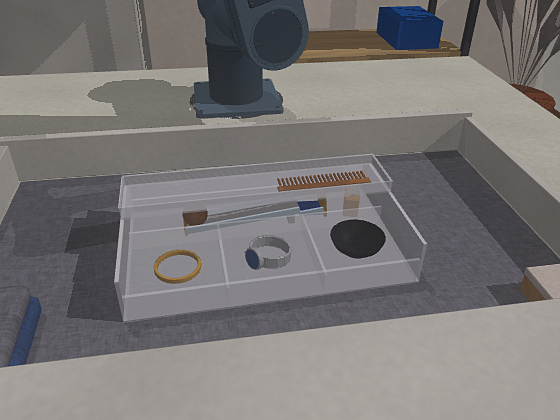

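View pics/side0.png

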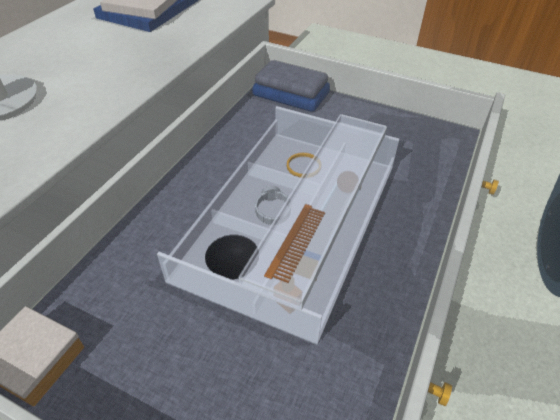

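View crops.

The scene camera looks back at the robot: gutter from the ball at (195,217) to the blue hollow at (310,207), perfume bottle at (351,203), bangle, watch and bowl in front. The side view shows the tray covering the gutter, with the ball at (347,182) beneath it. I'll enlarge both to find the corners.

```bash
python3 - <<'E'
import cv2
a=cv2.imread("pics/scene0.png")[140:330,100:440];cv2.imwrite("pics/a.png",cv2.resize(a,None,fx=2.35,fy=2.35,interpolation=cv2.INTER_CUBIC))
a=cv2.imread("pics/side0.png")[100:345,140:420];cv2.imwrite("pics/b.png",cv2.resize(a,None,fx=2.4,fy=2.4,interpolation=cv2.INTER_CUBIC))
E
```

```text
(no output)
```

View pics/a.png

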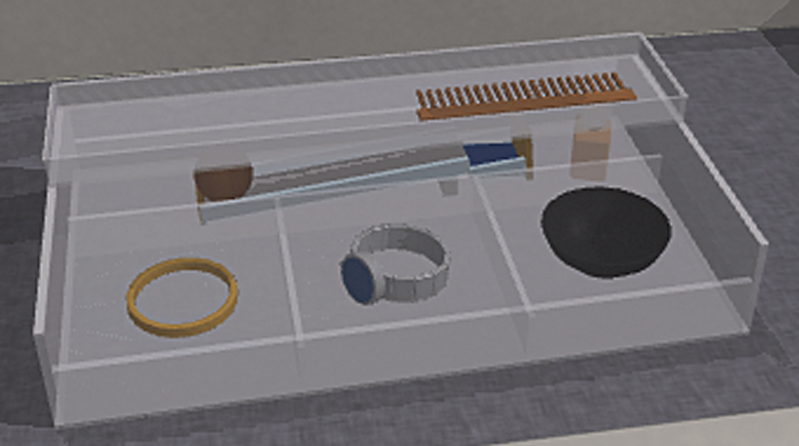

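View pics/b.png

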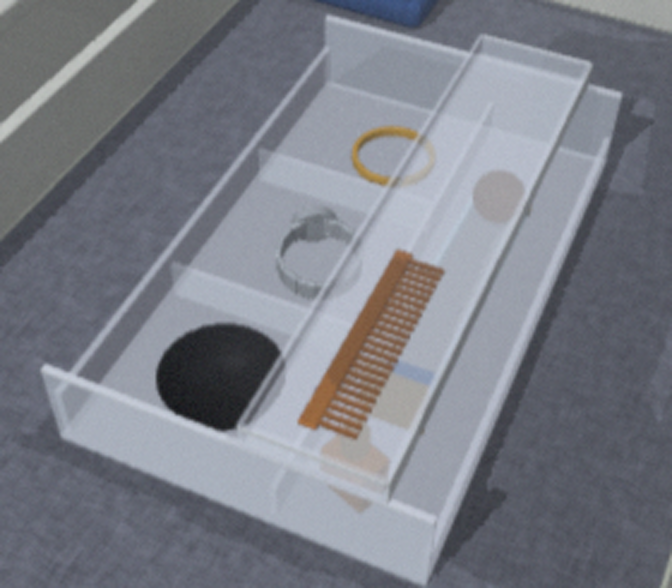

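The crops show the organiser corners: in the scene view back-bottom at (124,321) and (418,280), in the side view the near end wall at (158,254) and (322,317), far end (277,107) and (398,139). I'll fit the pose to these.

```bash
cat > fit.py <<'E'
from h import *
from scipy.optimize import least_squares
S={c:imaging.snapshot(c) for c in ["scene","side"]}
def P(p,X):
    c,s=np.cos(p[2]),np.sin(p[2]);return [p[0]+c*X[0]-s*X[1],p[1]+s*X[0]+c*X[1],X[2]]
obs=[("scene",(124.3,320.9),(125,-204,0)),("scene",(426.4,242.1),(125,204,72)),("scene",(418.3,280.4),(125,204,0)),("scene",(115.7,281.7),(125,-204,72)),
("side",(157.9,254.2),(125,204,72)),("side",(167.1,282.1),(125,204,0)),("side",(322.1,316.7),(-125,204,72)),("side",(318.3,342.5),(-125,204,0)),("side",(276.7,107.1),(125,-204,72)),("side",(398.3,138.8),(-125,-204,72))]
tr=[("scene",(122.1,177),(0,-204,92)),("scene",(373.2,155.3),(0,204,92)),("side",(385.8,127.1),(0,-204,92))]
def f(p):
    r=[np.subtract(proj(S[c],P(p,X)),u) for c,u,X in obs]
    r+=[np.subtract(proj(S[c],P(p,(p[3],X[1],X[2]))),u) for c,u,X in tr]
    return np.ravel(r)
r=least_squares(f,[590,-10,0,-95],loss="soft_l1",x_scale=[10,10,.1,10]);p=r.x
print(p,np.degrees(p[2]),"q",p[3]+106);print(np.round(f(p).reshape(-1,2),1))
np.save("pose.npy",p)
th=np.radians(5.5)
def gut(y,z,x=0): # needs lip y
    return (x-60,LY+y*np.cos(th)-z*np.sin(th),25+y*np.sin(th)+z*np.cos(th))
for c,u in [("scene",(100+523/2.35,140+137/2.35))]:
    w=onz(S[c],u,25+24+3)  # plate top centre
    print("plate top org y",(w[:2]-p[:2])@[-np.sin(p[2]),np.cos(p[2])],"x",(w[:2]-p[:2])@[np.cos(p[2]),np.sin(p[2])])
w=onz(S["scene"],(100+470/2.35,140+155/2.35),27);print("lip",(w[:2]-p[:2])@[-np.sin(p[2]),np.cos(p[2])],(w[:2]-p[:2])@[np.cos(p[2]),np.sin(p[2])])
w=onz(S["scene"],(100+222/2.35,140+180/2.35),29);print("ball",w,(w[:2]-p[:2])@[-np.sin(p[2]),np.cos(p[2])],(w[:2]-p[:2])@[np.cos(p[2]),np.sin(p[2])])
w=onz(S["side"],(140+500/2.4,100+195/2.4),29);print("ball side",w,(w[:2]-p[:2])@[-np.sin(p[2]),np.cos(p[2])],(w[:2]-p[:2])@[np.cos(p[2]),np.sin(p[2])])
w=onz(S["scene"],(100+593/2.35,140+175/2.35),3);print("perf",w,(w[:2]-p[:2])@[-np.sin(p[2]),np.cos(p[2])],(w[:2]-p[:2])@[np.cos(p[2]),np.sin(p[2])])
E
python3 fit.py
```

```text
[ 5.89667255e+02 -1.46901510e+01  3.24782338e-02 -9.37180545e+01] 1.8608657239089694 q 12.281945541738892
[[ 0.4  1.9]
 [-0.4  1. ]
 [-0.8  1.9]
 [-0.5 -0.1]
 [ 0.  -0.1]
 [-0.5  0.8]
 [ 0.2  1.7]
 [ 0.1  2.5]
 [-0.2 -0.5]
 [ 1.4  0.4]
 [-0.1 -0.5]
 [-0.5 -1. ]
 [-0.8 -1.1]]
plate top org y 103.36488595795666 x -36.93849205464379
lip 71.91398942082206 -57.83066863560522
ball [ 536.79033252 -117.23022544   29.        ] -100.76895058402702 -56.178771741921274
ball side [ 528.464487   -118.35846234   29.        ] -101.62623126939239 -64.53686315273417
perf [533.6219517  146.06313474   3.        ] 162.48844150518104 -50.79568162428196
```

Emit:
jog_arm(motion=[-1, 0.04, -0.033, 0, 2.5, -1, 0.08, -0.066, 0, 5, -1, 0.12, -0.098, 0, 7.5, -1, 0.16, -0.131, 0, 10, -1, 0.2, -0.164, 0, 12.5, -1, 0.24, -0.196, 0, 15, -1, 0.28, -0.229, 0, 17.5, -1, 0.32, -0.262, 0, 20, -1, 0.36, -0.295, 0, 22.5, -1, 0.403, -0.327, 0, 24.6, -1, 0.403, -0.327, 0.03, 24.6, -1, 0.403, -0.327, 0.07, 24.6, -1, 0.403, -0.327, 0.1, 24.6, -1, 0.403, -0.327, 0.1, 24.6])

```text
time_s: 2.85
position: [458.4, -19.0, 129.6]
tool_rot: [-179.9, 0.3, 1.9]
contact_force: [0.2, -0.3, -0.1]
grip_width: -0.2
gripper_force: 0.0
```

Emit:
jog_arm(motion=[-1, 0, 0, 0.02, 0, -1, 0, 0, 0.04, 0, -1, 0, 0, 0.05, 0, -1, 0, 0, 0.05, 0, -1, 0.01, 0, 0.05, 0, -1, 0.018, 0, 0.05, 0, -1, 0.024, 0, 0.05, 0, -1, 0.03, 0, 0.05, 0, -1, 0.036, 0, 0.05, 0, -1, 0.043, 0, 0.05, 0, -1, 0.05, 0, 0.05, 0, -1, 0.057, 0, 0.05, 0, -1, 0.064, 0, 0.05, 0, -1, 0.071, 0, 0.05, 0, -1, 0.078, 0, 0.05, 0, -1, 0.085, 0, 0.05, 0, -1, 0.091, 0, 0.05, 0, -1, 0.097, 0, 0.05, 0, -1, 0.103, 0, 0.05, 0, -1, 0.106, 0, 0.05, 0])

```text
time_s: 5.35
position: [566.6, -16.1, 81.3]
tool_rot: [180.0, -0.0, 1.9]
contact_force: [-0.6, -1.0, 0.7]
grip_width: 0.0
gripper_force: 0.6
```

Emit:
jog_arm(motion=[-1, 0.002, 0, 0, 0, -1, 0.004, 0, 0, 0, -1, 0.006, 0, 0, 0, -1, 0.006, 0, 0, 0])

```text
time_s: 5.85
position: [570.0, -15.9, 81.2]
tool_rot: [-180.0, 0.2, 1.9]
contact_force: [-8.3, -1.9, 4.5]
grip_width: -0.3
gripper_force: 3.8
```

Emit:
jog_arm(motion=[-1, 0.002, 0, 0, 0, -1, 0.002, 0, 0, 0])

```text
time_s: 6.1
position: [570.1, -15.8, 81.1]
tool_rot: [-180.0, 0.5, 1.9]
contact_force: [-13.1, -2.6, 8.0]
grip_width: 0.0
gripper_force: 6.7
```

Emit:
jog_arm(motion=[-1, -0.015, 0, 0, 0, -1, -0.025, 0, 0, 0, -1, -0.04, 0, -0.02, 0, -1, -0.042, 0.03, -0.07, 0, -1, -0.042, 0.07, -0.08, 0, -1, -0.042, 0.12, -0.08, 0, -1, -0.042, 0.14, -0.08, 0])

```text
time_s: 6.98
position: [537.2, -159.6, 161.8]
tool_rot: [179.9, -0.1, 1.8]
contact_force: [-0.2, 0.5, -0.4]
grip_width: -0.3
gripper_force: 0.0
```

```bash
python3 - <<'E'
from h import *
print(state()["position"])
p=np.load("pose.npy")
I=[]
for c in ["scene","side"]:
    s=imaging.snapshot(c);I.append(s["image"])
    for q,z in [("ball",29),("tray_front",82),("perfume",30),("bangle",4)]:
        for b in imaging.boxes_of(c,q)[:1]:
            w=onz(s,b["centre"],z);d=w[:2]-p[:2];e=np.array([np.cos(p[2]),np.sin(p[2])])
            print(c,q,np.round(b["centre"]),round(b["confidence"],2),np.round(w),"org",np.round([d@e,d@[-e[1],e[0]]],1))
a=cv2.resize(I[0][140:330,100:440],(0,0),fx=2.2,fy=2.2);b=I[1][100:345,140:420]
cv2.imwrite("pics/c.png",a);cv2.imwrite("pics/d.png",cv2.resize(b,(0,0),fx=2.4,fy=2.4))
E
```

```text
[ 537.2237608  -159.59038535  161.81780349]
scene tray_front [257. 216.] 0.91 [625. -27.  82.] org [ 34.8 -13.9]
side ball [351. 181.] 0.62 [ 525. -121.   29.] org [ -68.1 -104. ]
side tray_front [260. 199.] 0.69 [624.  38.  82.] org [36.4 51.7]
side perfume [286. 291.] 0.61 [528. 143.  30.] org [-56.5 160.1]
side bangle [318. 167.] 0.4 [ 603. -155.    4.] org [   8.4 -141.1]
```

View pics/d.png

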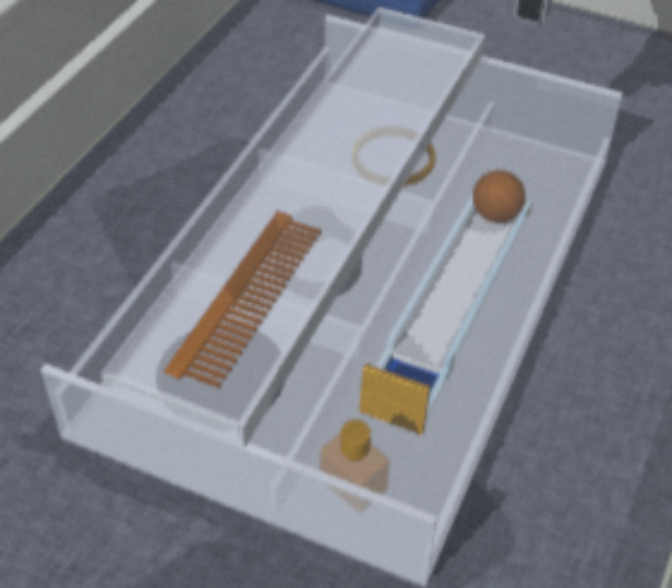

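The tray is fully back: the crop shows the gutter clear with the ball at (498,197) at its low end. The bangle, watch and bowl are visible under the tray, and the bottle is standing. Next I'll lower the finger behind the ball and start pushing.

Emit:
jog_arm(motion=[-1, -0.005, 0.007, 0.02, 0, -1, -0.005, 0.007, 0.06, 0, -1, -0.005, 0.007, 0.1, 0, -1, -0.005, 0.007, 0.125, 0, -1, -0.005, 0.007, 0.138, 0, -1, -0.005, 0.007, 0.138, 0, -1, -0.005, 0.003, 0.138, 0, -1, -0.005, -0.001, 0.137, 0, -1, -0.005, -0.005, 0.137, 0, -1, -0.005, -0.009, 0.136, 0, -1, -0.005, -0.013, 0.136, 0, -1, -0.005, -0.017, 0.136, 0, -1, -0.005, -0.021, 0.135, 0, -1, -0.005, -0.025, 0.135, 0])

```text
time_s: 9.22
position: [531.1, -132.1, 26.4]
tool_rot: [180.0, -0.0, 1.9]
contact_force: [0.5, 0.6, 0.5]
grip_width: 0.2
gripper_force: 0.1
```

```bash
python3 - <<'E'
from h import *
st=state();print(st["position"],st["contact_force"])
s=imaging.snapshot("side");print([(np.round(b["centre"]),round(b["confidence"],2),np.round(onz(s,b["centre"],30))) for b in imaging.boxes_of("side","ball")])
a=s["image"][110:310,240:440]
cv2.imwrite("pics/e.png",cv2.resize(a,(0,0),fx=3,fy=3))
E
```

```text
[ 531.0604873  -132.11270174   26.38019563] [0.47390164 0.62549937 0.52544923]
[(array([348., 187.]), 0.81, array([ 524., -102.,   30.]))]
```

View pics/e.png

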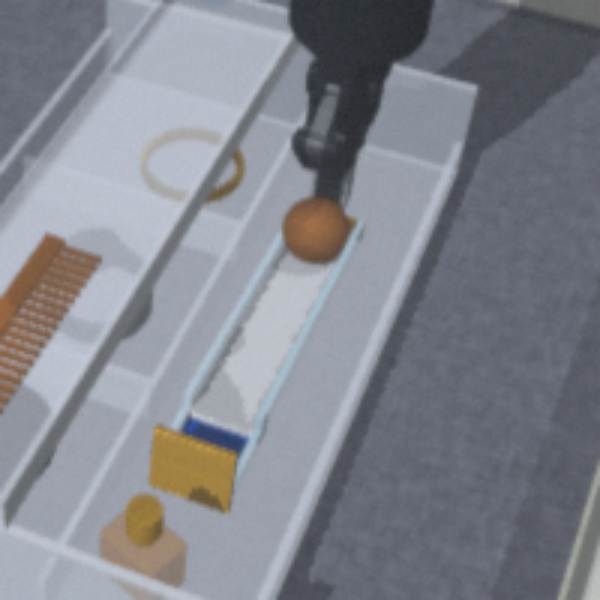

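The ball is in the gutter at about (317,230), in contact with the finger and about 15 mm up the slope. I'll carry on along it.

Emit:
jog_arm(motion=[-1, 0, -0.004, -0.0004, 0, -1, 0, -0.01, -0.001, 0, -1, 0, -0.017, -0.0016, 0, -1, 0, -0.024, -0.0023, 0, -1, 0, -0.031, -0.003, 0, -1, 0, -0.038, -0.0037, 0, -1, 0, -0.045, -0.0043, 0, -1, 0, -0.052, -0.005, 0, -1, 0, -0.059, -0.0057, 0, -1, 0, -0.066, -0.0064, 0, -1, 0, -0.073, -0.007, 0, -1, 0, -0.08, -0.0077, 0, -1, 0, -0.087, -0.0084, 0, -1, 0, -0.094, -0.0091, 0, -1, 0, -0.101, -0.0097, 0, -1, 0, -0.108, -0.0104, 0, -1, 0, -0.115, -0.0111, 0, -1, 0, -0.121, -0.0117, 0, -1, 0, -0.126, -0.0121, 0, -1, 0, -0.13, -0.0125, 0])

```text
time_s: 11.82
position: [526.6, -2.1, 38.8]
tool_rot: [180.0, -0.0, 1.9]
contact_force: [-0.4, -0.2, -0.0]
grip_width: -0.2
gripper_force: 0.1
```

```bash
python3 - <<'E'
from h import *
st=state();print(st["position"],st["contact_force"])
s=imaging.snapshot("side");print([(np.round(b["centre"]),round(b["confidence"],2),np.round(onz(s,b["centre"],43))) for b in imaging.boxes_of("side","ball")])
a=s["image"][170:310,240:410]
cv2.imwrite("pics/f.png",cv2.resize(a,(0,0),fx=4,fy=4))
E
```

```text
[526.64077516  -2.08830797  38.84122168] [-0.41248269 -0.17282824 -0.03084358]
[(array([321., 229.]), 0.92, array([524.,  22.,  43.]))]
```

View pics/f.png

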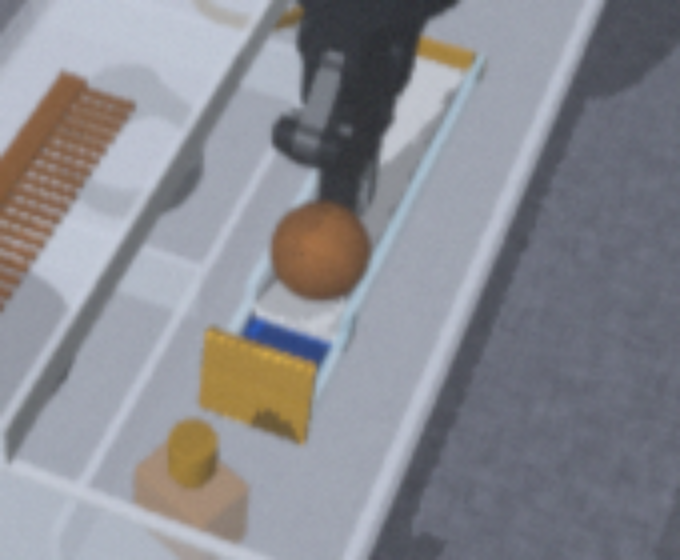

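The ball is at (320,250) in the crop, held by the finger just below the blue hollow at (285,340). About 25 mm is left to the lip, so I'll finish slowly.

Emit:
jog_arm(motion=[-1, 0, -0.003, -0.0003, 0, -1, 0, -0.007, -0.0007, 0, -1, 0, -0.011, -0.0011, 0, -1, 0, -0.015, -0.0014, 0, -1, 0, -0.019, -0.0018, 0, -1, 0, -0.022, -0.0021, 0, -1, 0, -0.025, -0.0024, 0, -1, 0, -0.028, -0.0027, 0, -1, 0, -0.031, -0.003, 0, -1, 0, -0.033, -0.0032, 0, -1, 0, -0.033, -0.0032, 0, -1, 0, -0.033, -0.0032, 0, -1, 0, -0.033, -0.0032, 0])

```text
time_s: 13.55
position: [525.5, 30.5, 42.0]
tool_rot: [-180.0, 0.0, 1.9]
contact_force: [0.7, -0.3, 0.3]
grip_width: 0.0
gripper_force: 0.0
```

```bash
python3 - <<'E'
from h import *
st=state();print(st["position"],st["contact_force"])
s=imaging.snapshot("side");print([(np.round(b["centre"]),round(b["confidence"],2),np.round(onz(s,b["centre"],38))) for b in imaging.boxes_of("side","ball")])
a=s["image"][170:310,240:410]
cv2.imwrite("pics/g.png",cv2.resize(a,(0,0),fx=4,fy=4))
E
```

```text
[525.54739952  30.52791003  42.01051108] [ 0.65388134 -0.29787229  0.2765717 ]
[(array([315., 249.]), 0.64, array([519.,  59.,  38.]))]
```

View pics/g.png

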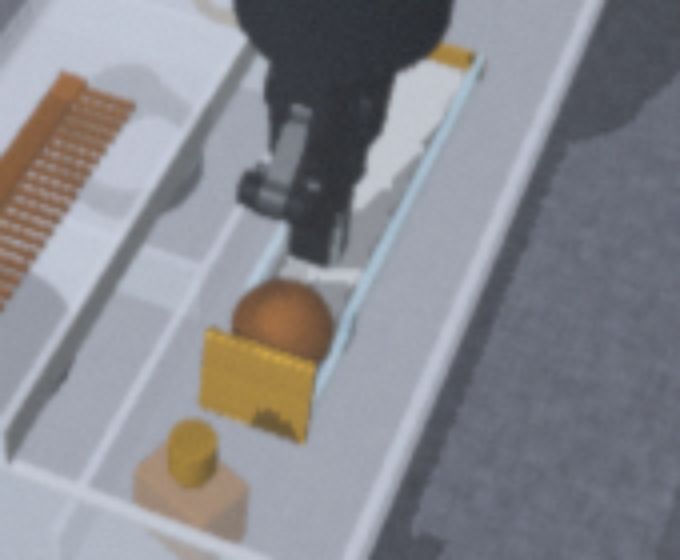

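The ball has dropped in against the brass plate, centred near (283,325), and the finger already stands clear of it. I'll back off, lift and check.

Emit:
jog_arm(motion=[-1, 0, 0.004, -0.001, 0, -1, 0, 0.015, -0.004, 0, -1, 0, 0.03, -0.02, 0, -1, -0.005, 0.035, -0.06, 0, -1, -0.01, 0.035, -0.11, 0, -1, -0.04, 0.035, -0.15, 0, -1, -0.08, 0.035, -0.17, 0, -1, -0.1, 0.035, -0.17, 0, -1, -0.1, 0.035, -0.17, 0, -1, -0.1, 0.035, -0.17, 0])

```text
time_s: 14.9
position: [427.6, -8.4, 212.7]
tool_rot: [180.0, -0.1, 1.9]
contact_force: [0.4, 0.4, -0.9]
grip_width: 0.1
gripper_force: 0.0
```

```bash
python3 - <<'E'
from h import *
st=state();print(st["position"],st["contact_force"])
s=imaging.snapshot("side");s2=imaging.snapshot("scene")
a=cv2.resize(s["image"][100:340,150:430],(0,0),fx=2,fy=2);b=s2["image"][150:330,110:430]
c=np.zeros((480,800,3),np.uint8);c[:,:560]=a;b=cv2.resize(b,(240,135));c[:135,560:]=b
d=s2["image"][180:270,280:400];c[160:340,560:]=cv2.resize(d,(240,180))
cv2.imwrite("pics/k.png",c)
E
```

```text
[427.61338684  -8.38795081 212.66378076] [ 0.42662008  0.38586619 -0.85897101]
```

View pics/k.png

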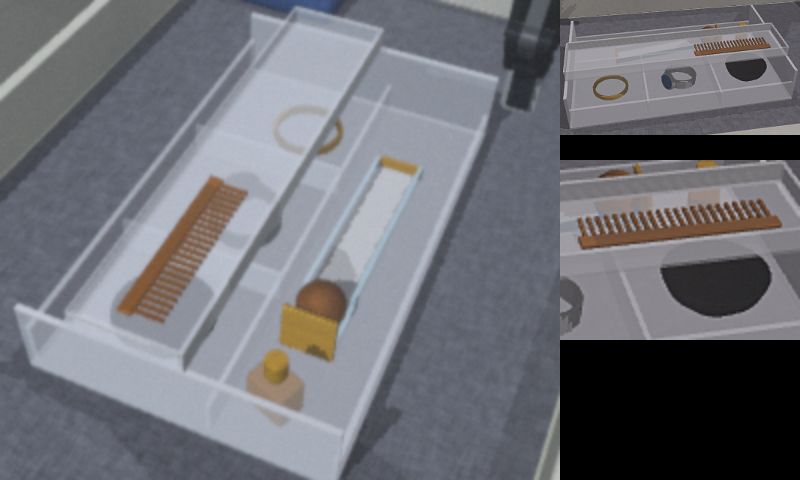

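The ball is seated against the plate at (322,302), the tray is back, the other objects are where they were, and the arm is clear.

```bash
python3 -c "
from rig import ticket
print(ticket.hand_in())"
```

```text
the job is handed in; nothing more can be done
None
```

The tray is pushed fully back, the ball sits in the hollow against the brass stop, no other object was touched, and the job is handed in (about 15 s of the 46 s used; no verdict was returned).

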